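# Third hand at the engraver's bed: press the plate block against the sprung fence

## Robot

A 6-joint arm with a two-finger parallel gripper is mounted at the origin on the work surface. World frame = base frame: x ahead of the robot, y to its left, z up, the work surface at z = 0. Lengths are in mm, angles in rad, forces in N, time in s.
With the tool pointing down it reaches from about 350 to 775 mm from the base axis. Payload 7.3 kg.
Tool frame: the origin (TCP) lies midway between the tips of the shut fingers; the grasp point (between the pads) lies 19 mm behind it (bot.tcp_to_grasp is the distance from the TCP to the grasp point, in mm); z points along the fingers, y is the line along which they close (so a half turn about z gives the same grasp; the last joint's range is limited). The gripper opens to 92 mm and grips with 3 to 60 N. Pads are 19 mm wide; open, the fingers measure 130 mm over their backs; the gripper's body (75 mm by 190 mm) begins 47 mm behind the grasp point.
Start: joints at [1.052, 0.342, 1.524, -0, 1.275, -0.146], TCP at [191.205, 488.964, 226.741] pointing down, gripper open.
Joint ranges: [-2.53, 2.53], [-0.77, 2.02], [0.04, 2.7], [-1, 4.14], [0.28, 2.66], [-3.11, 3.11]. Speed limits (rad/s): [2.57, 2.57, 3.14, 3.14, 3.14, 3.14].

## Interface

Orientations are given as [roll, pitch, yaw] about the fixed x, y, z axes, in that order (R = Rz(yaw) Ry(pitch) Rx(roll)).
In Python, from plant import bot, viewer gives the robot as it stands. The module is installed in compiled form; this text tells all that it offers.
- The arm moves only by the shell command python3 -m handwheel 'ROWS'. ROWS is text: rows parted by semicolons, each of 7 numbers parted by spaces: the shift along the tool's x, y, z scaled (see below), then the turn, a rotation vector about the tool's x, y, z scaled (see below), then the opening, from -1 (shut) to 1 (fully open), so that 0 is half open. In form: tx ty tz rx ry rz gripper; .... A call has 1 to 8 rows; each row is the pose to reach, as a shift and turn from the pose commanded when the call began, along the tool's axes at that moment, turning the shorter way round; what a row does not reach only later rows make up. The controller multiplies each number of a shift by 10 cm and each number of a turn by pi rad. A row lasts 1/12 s, in which the tool goes at most 41.7 mm and 7.16 degrees, less where a joint would pass 70% of its speed; a pose out of reach is approached as far as the arm can. A call with a number of a shift or a turn outside -1 to 1 is refused whole. A call with a gripper value outside its range is refused whole. The fingers move at their own pace and stop on an object; the grip force is fixed at half the most. Time passes only in rows, so rows that repeat a pose let the fingers close. It gives the time, the measured TCP pose, the force, the opening and the grip force at its end, in the units of the state.
- bot.get_obs(): the state, without advancing time (a new reading comes with each control period).
- viewer.capture(name): name is "scene" or "top"; returns a dict with "frame" (384x512x3 uint8, red, green, blue), "fov_y" (degrees; the focal length in pixels is half the picture's height over the tangent of half this angle, whatever the lens; pixels are square), "cx", "cy" (the principal point, pixels), "dist_coeffs" ([k1, k2, p1, p2, k3] as OpenCV has them; the pictures are not rectified), "T" (4x4, takes a point from camera to world coordinates). Camera axes: x right, y down, z forward; pixel columns grow to the right and rows downward; lengths in mm; the calibration is good to about 2 mm. A picture is of the moment at which its call begins. There is no depth.
- bot.close_job(): hands the job in; it is judged then, once.
Trained networks look in a picture, given as the dict that the camera call returned (one of the last four; its "shot" number tells which), for a name from the list of things; names that differ only in an ending like _2 or _b are one class to them, and where a whole thing is asked for, a point or a joint stands for the part that bears it (a point fixed in the world has none). Each returns a list of dicts, best first, with "score" (0 to 1); they miss things now and then, are a little off and sometimes report something else, mostly with a low value. They report only what shows in the picture. A call takes as long as a camera call. They do not tell look-alikes from the thing itself.
- viewer.recognise(target, picture): "centre" ([column, row] in pixels, amid what is visible of it).
- viewer.cut_out(target, picture): "pixels" (384x512 bool, what is visible of it) and "centre" ([column, row] in pixels, amid what is visible of it).
The state is a dict: "time": time; "joint_positions": joint angles; "dq": joint speeds; "tau": joint torques, N m; "tool_pos": TCP position; "tcp_rot": TCP orientation; "contact_force": force on the tool from outside, world axes, zero at the start; "moment": the same for the moment, N m; "grip_width": finger opening in mm; "finger_force": force on a finger pad.
Only numpy, scipy, OpenCV 4.12 (cv2) and the standard library are available. Lean on these libraries where they do the work, as an engineer would, in place of code of your own. Each camera call takes 0.05 s, during which the arm holds its last target. There are 200 camera calls.

## Task

Pull the square wooden push stick up out of the copper cup and, with the foot of that stick only (the gripper itself must not touch the block or the fence), slide the copper-faced block along its bed until it presses the brass sprung fence back so that the red pointer stands in the green band, never running well past it. Finish while still holding it there: keep gripping the upright stick and keep the push steady, so that the engraver can throw the clamp. Leave the cup standing and the stamp, burnisher and graver where they lie.

Things in the scene. Friction and masses are not known exactly. Their poses are not given: they have to be found in the camera images.
- stick: push stick: square wooden stick 16 x 16 x 140 mm, 35 g, cork foot (lowest 12 mm), red top. Origin at the centre of its foot, z along it to the top, x and y square to its faces. Starts foot down in the cup, up to 5 degrees off upright, foot on the cup's floor 5 mm above the bench; 90 mm of it stands above the cup's rim, to be gripped there from above
- cup: hammered copper cup, loose, 0.5 kg, 76 mm across the rim and 55 mm high, with a square wooden insert (top 48 mm above the bench) whose 20 mm square hole holds the stick. Origin at the centre of its underside, z up; x and y are along the sides of the hole
- bed: fixed dark wooden bed. Origin at bench level; x: push direction, towards the fence. Slab 16 mm thick, x -145 to 135, y -85 to 105 mm. Two steel rails, 12 mm above the slab (inner faces y = -48 and 48, x -100 to 50 mm), guide the block. Open cam clamp with curved iron handle beside the +y rail, 68 mm above the bench; white scale with green band beside the fence at -y
- fence: brass bar across the bed, 96 mm wide, 18 thick, top 45 mm above the bench. Origin at the bottom middle of the face the block meets; axes as the bed's. Slides along bed x on a spring: origin 60 mm ahead of the bed's when free; each 1 mm back takes 1 N, no preload. Red pointer in the green band at 4 to 12 mm back (4 to 12 N), mid-band at 8; never over 16 mm
- block: engraver's block 110 (its x) x 90 (its y) x 25 mm: light wood, a 3 mm copper plate pinned on top; 0.25 to 0.5 kg, loose on the slab between the rails (3 mm play each side). Origin at the centre of its underside, x along the bed's x; face towards the fence 55 mm ahead of the origin, face to be pushed 55 mm behind. Starts 12 to 42 mm short of the fence
- stamp: brass pattern stamp block, 36 x 36 x 30 mm, beside the cup; leave alone. Origin at the centre of its underside
- burnisher: bone burnisher, 125 mm long along its y and 12 mm wide, 9 mm high, lying beyond the cup; leave alone. Origin at its underside
- graver: steel graver with mushroom handle, 118 mm long along its y, 24 mm wide, 17 mm high, lying beyond the far end of the bed; leave alone. Origin at its underside
Things that resemble listed ones, but are neither listed nor needed, are in the scene too. Leave any blue, pink or turquoise look-alike of the stick alone.

How it is judged:
By the outcome, as a careful person would: the job done as asked, in the order asked, and still so for the second after the job is handed in, while the arm keeps its last pose, push and grip.
It also fails if it takes over 61 s, if anything falls off the work surface, if the arm or the gripper's body presses on something with over 40 N, if the wrist force passes 120 N, or if a joint passes its speed limit or range.

## Working session

There is one attempt and no reset: what is moved stays moved. The work goes in short steps, Python scripts to look and compute and a shell command to move; the robot and the scene stay as the last step left them, time stands still between calls to the robot, and variables do not carry over. Pictures are saved under pics/ and viewed, at most 10 in all, crops included, and the job is handed in when it is done.

```bash
mkdir -p pics
cat > h.py <<'E'
import numpy as np, cv2
from plant import bot, viewer
def K(p):
    f=p["frame"].shape[0]/2/np.tan(np.radians(p["fov_y"])/2)
    return np.array([[f,0,p["cx"]],[0,f,p["cy"]],[0,0,1.]])
def ray(p,uv):
    n=cv2.undistortPoints(np.array([[uv]],float),K(p),np.array(p["dist_coeffs"],float))[0,0]
    T=np.array(p["T"]); return T[:3,3],T[:3,:3]@np.array([n[0],n[1],1])
def onz(p,uv,z):
    o,d=ray(p,uv); return (o+d*(z-o[2])/d[2]).round(1)
def proj(p,P):
    Ti=np.linalg.inv(np.array(p["T"]))
    return cv2.projectPoints(np.array(P,float).reshape(-1,3),cv2.Rodrigues(Ti[:3,:3])[0],Ti[:3,3],K(p),np.array(p["dist_coeffs"],float))[0][:,0].round(1)
def save(p,n,box=None,s=1):
    im=p["frame"][:,:,::-1]
    if box: im=im[box[1]:box[3],box[0]:box[2]]
    cv2.imwrite("pics/"+n,cv2.resize(im,None,fx=s,fy=s,interpolation=cv2.INTER_CUBIC))
E
python3 - <<'E'
from h import *
ps={n:viewer.capture(n) for n in("scene","top")}
for n,p in ps.items():
    save(p,n+"1.png",s=1.5); print(n,np.array(p["T"]).round(2).tolist(),p["fov_y"])
    for t in("stick","cup","bed","fence","block","stamp","burnisher","graver"):
        print(t,[(round(r["score"],2),np.round(r["centre"]).tolist()) for r in viewer.recognise(t,p)])
print(bot.get_obs())
E
```

```text
scene [[-0.1, 0.78, -0.62, 1180.62], [0.99, 0.09, -0.05, 45.03], [0.01, -0.62, -0.78, 784.52], [0.0, 0.0, 0.0, 1.0]] 45.26102649284118
stick [(0.97, [340.0, 164.0]), (0.93, [387.0, 165.0]), (0.87, [336.0, 142.0]), (0.8, [361.0, 130.0]), (0.6, [390.0, 185.0])]
cup [(0.82, [338.0, 190.0])]
bed [(0.56, [200.0, 184.0])]
fence [(0.84, [190.0, 191.0])]
block [(0.94, [196.0, 163.0])]
stamp [(0.63, [342.0, 231.0])]
burnisher [(0.85, [360.0, 252.0])]
graver [(0.92, [185.0, 235.0])]
top [[0.02, -1.0, 0.1, 500.73], [-1.0, -0.02, 0.02, 16.35], [-0.01, -0.1, -1.0, 871.94], [0.0, 0.0, 0.0, 1.0]] 49.041112078669464
stick [(0.82, [138.0, 220.0]), (0.79, [190.0, 202.0]), (0.66, [142.0, 192.0]), (0.57, [198.0, 255.0]), (0.49, [164.0, 271.0])]
cup [(0.96, [203.0, 206.0])]
bed [(0.59, [330.0, 224.0])]
fence []
block [(0.72, [354.0, 225.0]), (0.61, [175.0, 137.0]), (0.58, [189.0, 202.0])]
stamp [(0.8, [196.0, 161.0])]
burnisher [(0.8, [176.0, 139.0])]
graver [(0.76, [351.0, 145.0])]
{'time': 0.9, 'joint_positions': array([ 1.05198847e+00,  3.41962003e-01,  1.52409793e+00, -1.66947066e-05,
        1.27542458e+00, -1.45975021e-01]), 'dq': array([-0.00087756, -0.00272261, -0.00127968, -0.00134603, -0.00081367,
       -0.00059454]), 'tau': array([-2.78748894e-04, -4.31124401e+01, -2.44481117e+01,  7.19155278e-02,
        4.82021843e-02, -1.97349277e-05]), 'tool_pos': array([191.21143151, 488.95301456, 226.76096824]), 'tcp_rot': array([3.14148798e+00, 3.15330917e-05, 2.76876468e+00]), 'contact_force': array([ 0.29387817,  0.06992335, -0.92393224]), 'moment': array([-0.01176836, -0.06318513, -0.03872515]), 'finger_force': 0.0, 'grip_width': 91.84147725670564}
```

View pics/scene1.png

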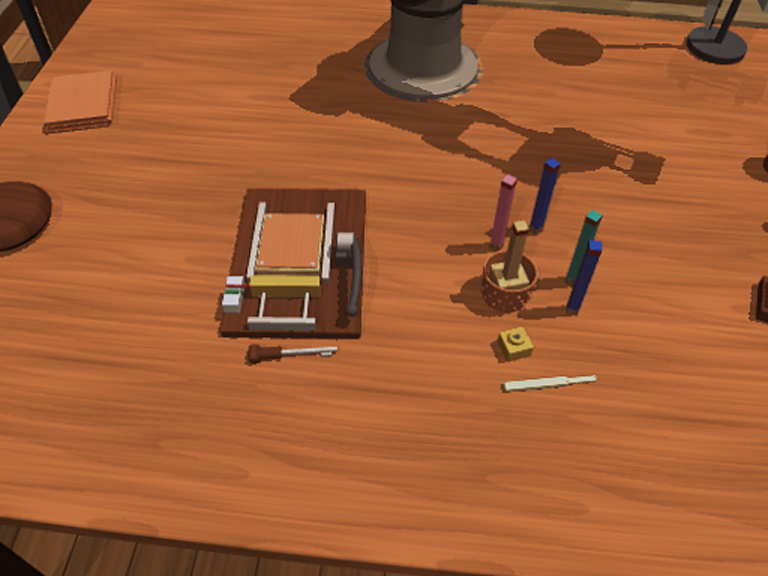

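View pics/top1.png

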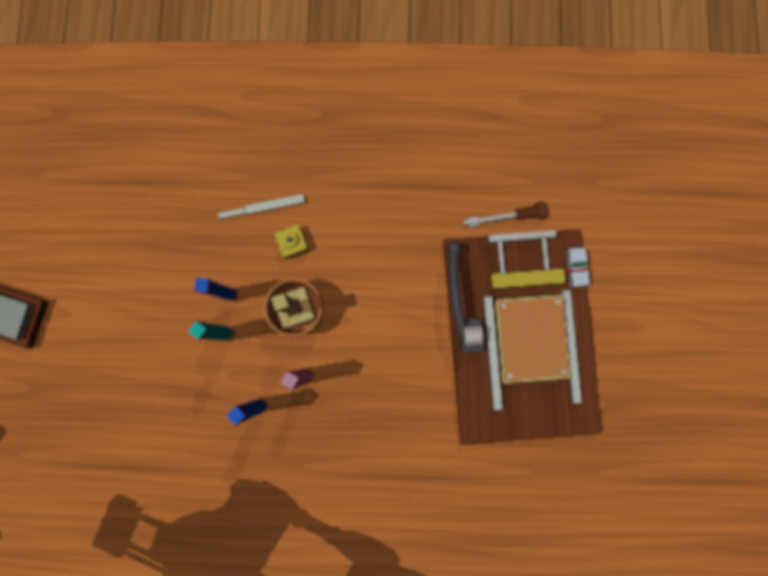

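The scene view shows the wooden, red-topped stick in the cup at about (346,150) unscaled. The pink (339,120), blue (367,107), turquoise (396,143) and second blue (396,163) sticks stand free and are look-alikes. In the top view the cup is at (196,204), the block at (356,227), the fence at (352,186) and the scale at (386,178). The wooden one fits, since it is the only one in the cup. I'll confirm that in a crop.

Run:
```python
from h import *
p=viewer.capture("top"); s=viewer.capture("scene")
a=p["frame"][140:300,115:235]; b=p["frame"][140:300,290:410]; c=s["frame"][120:280,300:420]
cv2.imwrite("pics/crop1.png",cv2.resize(np.hstack([a,b,c])[:,:,::-1],None,fx=2.2,fy=2.2,interpolation=cv2.INTER_CUBIC))
for t,z in(("block",41),("bed",16),("fence",45),("cup",55)):
    for q,n in((p,"top"),(s,"scene")):
        r=viewer.cut_out(t,q)
        if not r: continue
        m=r[0]["pixels"].astype(np.uint8)
        cs=max(cv2.findContours(m,0,cv2.CHAIN_APPROX_NONE)[0],key=cv2.contourArea)[:,0]
        P=np.array([onz(q,u,z)[:2] for u in cs.astype(float)],np.float32)
        print(t,n,round(r[0]["score"],2),cv2.minAreaRect(P),m.sum())
for n,q in(("top",p),("scene",s)):
    for r in viewer.cut_out("stick",q):
        m=r["pixels"]; f=q["frame"].astype(int)
        v,u=np.where(m); col=f[m].mean(0).round()
        print(n,round(r["score"],2),np.round(r["centre"]),col,u.min(),u.max(),v.min(),v.max())
```

```text
block top 0.61 ((520.7158203125, -155.60841369628906), (109.52371978759766, 91.30461120605469), 5.710587024688721) 2466
block scene 0.93 ((525.2571411132812, -156.29632568359375), (119.60785675048828, 93.5587158203125), 4.602582931518555) 1722
bed top 0.91 ((523.085205078125, -147.9217529296875), (282.05908203125, 196.05615234375), 5.938091278076172) 10318
bed scene 0.56 ((528.6621704101562, -148.87258911132812), (295.51519775390625, 195.52113342285156), 5.170838356018066) 7010
fence top 0.83 ((597.2783203125, -147.80709838867188), (20.08714485168457, 98.2605209350586), 5.362181663513184) 489
fence scene 0.74 ((610.7335205078125, -163.6138916015625), (39.43650817871094, 128.8043975830078), 6.441157817840576) 707
cup top 0.66 ((676.5528564453125, -119.5938949584961), (24.296789169311523, 109.03356170654297), 14.175461769104004) 344
cup scene 0.84 ((571.7550659179688, 153.3615264892578), (75.80413055419922, 107.26656341552734), 77.83342742919922) 1076
top 0.88 [139. 220.] [40. 71. 60.] 126 157 213 226
top 0.79 [191. 199.] [106.  92.  57.] 181 201 196 210
top 0.75 [145. 193.] [49. 46. 71.] 129 158 186 201
top 0.73 [198. 252.] [114.  72.  74.] 186 208 245 259
top 0.73 [166. 277.] [41. 45. 77.] 152 178 265 282
scene 0.92 [341. 166.] [102.  71.  45.] 335 352 147 186
scene 0.74 [386. 165.] [47. 62. 52.] 376 399 142 189
scene 0.7 [334. 141.] [109.  54.  57.] 327 344 117 166
scene 0.69 [385. 185.] [44. 36. 60.] 377 400 161 209
scene 0.6 [362. 126.] [42. 35. 60.] 353 372 107 155
```

View pics/crop1.png

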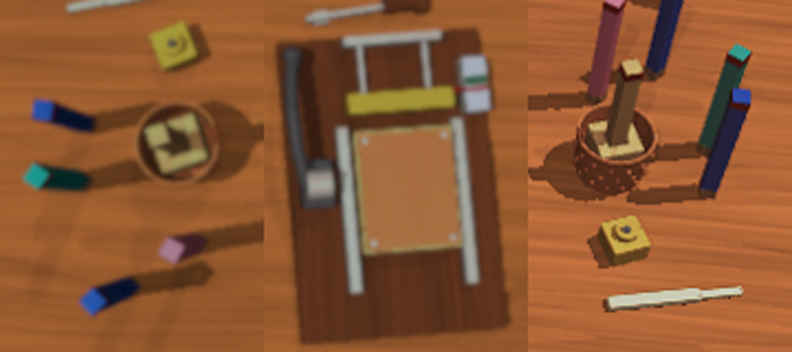

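Run:
```python
from h import *
p=viewer.capture("top"); s=viewer.capture("scene")
def tri(a,b):
    o1,d1=ray(p,a);o2,d2=ray(s,b); d1/=np.linalg.norm(d1);d2/=np.linalg.norm(d2)
    k=np.linalg.lstsq(np.c_[d1,-d2],o2-o1,rcond=None)[0]
    A,B=o1+k[0]*d1,o2+k[1]*d2; return ((A+B)/2).round(1),np.linalg.norm(A-B).round(1)
print("top tri",tri((188,198.5),(346.8,151.5)), onz(p,(188,198.5),145),onz(s,(346.8,151.5),145))
for n,a,b in(("pink",(193,253.5),(339.5,121)),("blue1",(157.5,276.5),(367.5,108)),("teal",(131,220),(396,144)),("blue2",(135,190),(397,164))): print(n,tri(a,b))
f=p["frame"].astype(int); sub=np.zeros(f.shape[:2],np.uint8)
sub[180:228,172:220]=1
m=((f[:,:,0]>120)&(f[:,:,1]>105)&(sub>0)).astype(np.uint8)
v,u=np.where(m); print(m.sum(), cv2.minAreaRect(np.array([onz(p,(a,b),48)[:2] for a,b in zip(u,v)],np.float32)))
# rim circle
for t in ("cup",):
    for r in viewer.cut_out(t,p):
        v,u=np.where(r["pixels"]); P=np.array([onz(p,(a,b),55)[:2] for a,b in zip(u,v)],np.float32); print(round(r["score"],2),len(u),cv2.minEnclosingCircle(P))
save(p,"crop2.png",(160,170,230,235),8)
```

```text
top tri (array([558.3, 156.1, 144.8]), np.float64(2.9)) [558.3 154.6 145. ] [558.2 157.5 145. ]
pink (array([463. , 145. , 134.8]), np.float64(1.4))
blue1 (array([422.2, 203.9, 141. ]), np.float64(0.3))
teal (array([518.8, 256.3, 137.5]), np.float64(0.8))
blue2 (array([572.2, 253. , 136.9]), np.float64(2.7))
300 ((553.833251953125, 159.62924194335938), (42.65420913696289, 44.95286178588867), 19.695016860961914)
0.94 1017 ((553.3551025390625, 156.02488708496094), 39.75163650512695)
0.55 193 ((554.800048828125, 166.4499969482422), 20.343704223632812)
```

View pics/crop2.png

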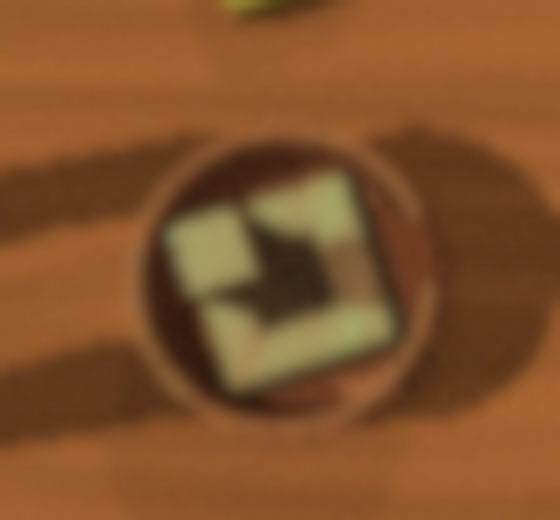

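Confirmed: the only wooden stick stands in the cup at (553,157). Its top is at about (558,156,145), its faces sit at about 17° yaw, and the look-alikes are all about 95 mm away or more. Moving over it now.

```bash
cat > d.py <<'E'
import sys
from h import *
from scipy.spatial.transform import Rotation as R
def delta(x,y,z,yaw):
    o=bot.get_obs(); r=R.from_euler("xyz",o["tcp_rot"]); g=R.from_euler("xyz",[180,0,yaw],degrees=True)
    print("t",round(o["time"],2),"pos",o["tool_pos"].round(1),np.degrees(o["tcp_rot"]).round(1),"F",o["contact_force"].round(1),"w",round(o["grip_width"],1),round(o["finger_force"],1))
    print("shift",(r.inv().apply(np.array([x,y,z])-o["tool_pos"])/100).round(3),"turn",((r.inv()*g).as_rotvec()/np.pi).round(4))
if __name__=="__main__": delta(*map(float,sys.argv[1:]))
E
M="python3 -m handwheel"
python3 -m handwheel '-1 -0.38 0 0 0 0.287 0;-1 -0.38 0 0 0 0.287 0;-1 -0.38 0 0 0 0.287 0;-1 -0.38 0 0 0 0.287 0;-1 -0.38 0 0 0 0.287 0;-1 -0.38 0 0 0 0.287 0;-1 -0.38 0 0 0 0.287 0;-1 -0.38 0 0 0 0.287 0'
python3 d.py 557 156.5 200 107
```

```text
time: 2.32
tool_pos: [270.6, 417.1, 226.8]
tcp_rot: [3.141, -0.0, 1.86]
contact_force: [-0.2, 0.0, -0.4]
grip_width: 47.0
finger_force: 0.0
t 2.32 pos [270.6 417.1 226.8] [180.   -0.  106.6] F [-0.2  0.  -0.4] w 47.0 0.0
shift [-3.315  2.001  0.267] turn [ 0.     -0.     -0.0023]
```

```bash
python3 -m handwheel '-0.9 0.54 0 0 0 0 0;-0.9 0.54 0 0 0 0 0;-0.9 0.54 0 0 0 0 0' >/dev/null
python3 -m handwheel '-0.9 0.54 0 0 0 0 0;-0.9 0.54 0 0 0 0 0;-0.9 0.54 0 0 0 0 0' >/dev/null
python3 -m handwheel '-0.9 0.54 0 0 0 0 0;-0.9 0.54 0 0 0 0 0;-0.9 0.54 0 0 0 0 0;-0.9 0.54 0 0 0 0 0'
python3 d.py 557 156.5 170 107
```

```text
time: 3.15
tool_pos: [507.4, 202.9, 226.3]
tcp_rot: [3.141, 0.001, 1.863]
contact_force: [-0.5, 0.3, -0.0]
grip_width: 46.0
finger_force: 0.0
t 3.15 pos [507.4 202.9 226.3] [1.799e+02 1.000e-01 1.067e+02] F [-0.5  0.3 -0. ] w 46.0 0.0
shift [-0.586  0.341  0.564] turn [ 0.0003  0.0004 -0.0016]
```

```bash
python3 -m handwheel '-0.586 0.341 0 0 0 0 0;-0.586 0.341 0 0 0 0 0;-0.586 0.341 0.3 0 0 0 0;-0.586 0.341 0.56 0 0 0 0;-0.586 0.341 0.56 0 0 0 0;-0.586 0.341 0.56 0 0 0 0'
python3 d.py 557 156.5 82 107
python3 - <<'E'
from h import *
p=viewer.capture("top"); s=viewer.capture("scene")
a=p["frame"][160:250,150:240]; c=s["frame"][110:200,300:390]
cv2.imwrite("pics/close.png",cv2.resize(np.hstack([a,c])[:,:,::-1],None,fx=4.4,fy=4.4,interpolation=cv2.INTER_CUBIC))
E
```

```text
time: 3.65
tool_pos: [552.9, 160.5, 170.0]
tcp_rot: [-3.138, -0.001, 1.867]
contact_force: [0.7, 0.0, 0.7]
grip_width: 46.1
finger_force: 0.0
t 3.65 pos [552.9 160.5 170. ] [-179.8   -0.   107. ] F [0.7 0.  0.7] w 46.1 0.0
shift [-0.051  0.03   0.88 ] turn [-0.001  -0.0002 -0.    ]
```

View pics/close.png

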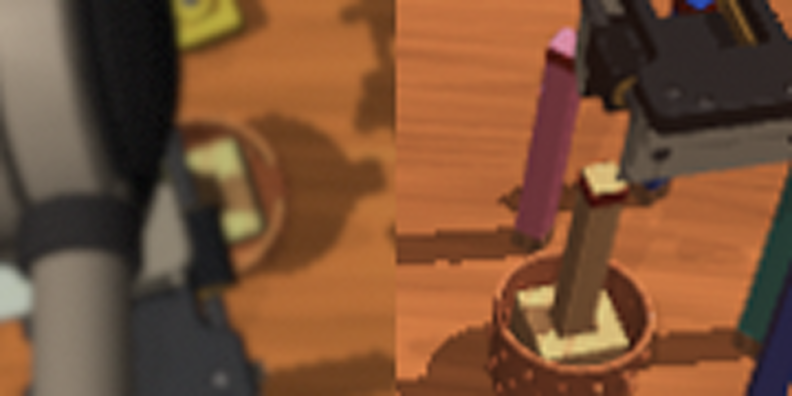

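Run:
```python
from h import *
s=viewer.capture("scene"); o=bot.get_obs(); T=o["tool_pos"]; print(T)
y=np.array([.956,.292,0]);x=np.array([-.292,.956,0])
for n,P in(("tcp",T),("f+",T+y*23),("f-",T-y*23),("body+y",T+[0,0,66]+95*y),("body+x",T+[0,0,66]+37*x+95*y),("body-x",T+[0,0,66]-37*x+95*y),("sticktop",[558.3,156,145]),("cup",[553.5,157,55])): 
    q=proj(s,P)[0]; print(n,q,((q-[300,110])*4.4+[396,0]).round())
save(s,"s3.png",(290,40,430,210),3.5)
```

```text
[554.74942843 160.8557008  172.7404351 ]
tcp [350.9 140.1] [620. 132.]
f+ [354.8 148.9] [637. 171.]
f- [347.1 131.6] [603.  95.]
body+y [375.8 152.3] [730. 186.]
body+x [396.9 149.4] [822. 173.]
body-x [354.4 155.2] [635. 199.]
sticktop [346.  151.5] [598. 183.]
cup [339.5 179.7] [570. 307.]
```

View pics/s3.png

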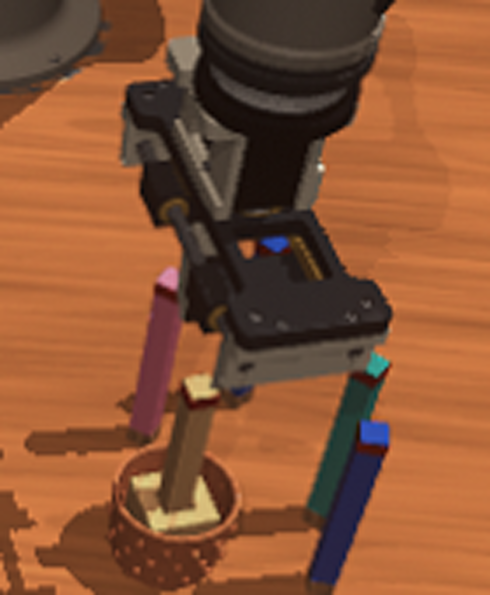

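```bash
python3 -m handwheel '-0.049 0.009 0 0 0 0 0;-0.049 0.009 0.15 0 0 0 0;-0.049 0.009 0.3 0 0 0 0;-0.049 0.009 0.45 0 0 0 0;-0.049 0.009 0.6 0 0 0 0;-0.049 0.009 0.75 0 0 0 0;-0.049 0.009 0.85 0 0 0 0;-0.049 0.009 0.85 0 0 0 0'
python3 d.py 557 156.5 84 107
```

```text
time: 4.47
tool_pos: [555.6, 155.5, 84.5]
tcp_rot: [-3.139, -0.0, 1.867]
contact_force: [-0.9, 0.3, -0.4]
grip_width: 45.7
finger_force: 0.0
t 4.47 pos [555.6 155.5  84.5] [-179.9   -0.   107. ] F [-0.9  0.3 -0.4] w 45.7 0.0
shift [0.005 0.016 0.005] turn [-0.0007 -0.0001 -0.0001]
```

Good. Close on the stick.

```bash
python3 -m handwheel '0.005 0.012 0 0 0 0 -0.5;0.005 0.012 0 0 0 0 -1;0.005 0.012 0 0 0 0 -1;0.005 0.012 0 0 0 0 -1;0.005 0.012 0 0 0 0 -1;0.005 0.012 0 0 0 0 -1;0.005 0.012 0 0 0 0 -1;0.005 0.012 0 0 0 0 -1'
python3 d.py 557 156.5 84 107
```

```text
time: 5.13
tool_pos: [557.4, 156.6, 86.3]
tcp_rot: [3.141, 0.0, 1.867]
contact_force: [-1.6, -0.5, 5.0]
grip_width: 15.8
finger_force: 30.0
t 5.13 pos [557.4 156.6  86.3] [180.   0. 107.] F [-1.6 -0.5  5. ] w 15.8 30.0
shift [ 0.001 -0.004  0.023] turn [ 0.0001  0.     -0.0001]
```

```bash
python3 -m handwheel '0 0 -0.08 0 0 0 -1;0 0 -0.16 0 0 0 -1;0 0 -0.24 0 0 0 -1;0 0 -0.32 0 0 0 -1;0 0 -0.4 0 0 0 -1;0 0 -0.48 0 0 0 -1;0 0 -0.56 0 0 0 -1;0 0 -0.64 0 0 0 -1'
python3 -m handwheel '0 0 -0.1 0 0 0 -1;0 0 -0.2 0 0 0 -1;0 0 -0.3 0 0 0 -1;0 0 -0.4 0 0 0 -1;0 0 -0.45 0 0 0 -1;0 0 -0.45 0 0 0 -1'
python3 - <<'E'
from h import *
s=viewer.capture("scene")
save(s,"s4.png",(290,20,430,220),3)
print(bot.get_obs()["tool_pos"])
E
python3 d.py 449 -165 145 95.7
```

```text
time: 5.8
tool_pos: [557.5, 156.6, 150.8]
tcp_rot: [3.141, -0.0, 1.867]
contact_force: [-0.4, 0.5, -0.3]
grip_width: 16.2
finger_force: 30.0
time: 6.3
tool_pos: [558.0, 156.7, 196.4]
tcp_rot: [3.139, 0.0, 1.867]
contact_force: [0.4, -0.1, -0.2]
grip_width: 15.5
finger_force: 30.0
[557.56382733 156.59800326 195.36259852]
t 6.35 pos [557.6 156.6 195.4] [179.9   0.  107. ] F [-0.4  0.6 -1.1] w 15.8 30.0
shift [-2.759 -1.978  0.502] turn [0.0004 0.     0.0627]
```

View pics/s4.png

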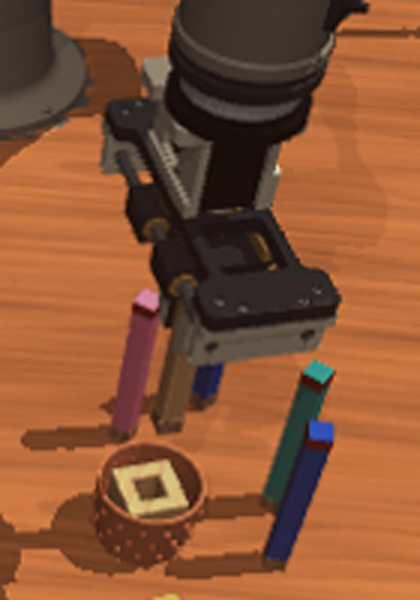

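```bash
python3 -m handwheel '-0.3 -0.22 0 0 0 0.0627 -1;-0.6 -0.44 0 0 0 0.0627 -1;-0.9 -0.65 0 0 0 0.0627 -1;-0.9 -0.65 0 0 0 0.0627 -1' >/dev/null
python3 d.py 446.4 -164.6 195 95.7
```

```text
t 6.68 pos [519.3  46.8 194. ] [-1.798e+02  1.000e-01  9.550e+01] F [ 1.4 -0.6 -0.3] w 15.7 30.0
shift [-2.035 -0.928 -0.004] turn [-0.001   0.0006 -0.0012]
```

```bash
python3 -m handwheel '-0.35 -0.16 0 0 0 0 -1;-0.7 -0.32 0 0 0 0 -1;-1 -0.46 0 0 0 0 -1' >/dev/null
python3 -m handwheel '-0.35 -0.16 0 0 0 0 -1;-0.7 -0.32 0 0 0 0 -1;-1 -0.46 0 0 0 0 -1;-1 -0.46 0 0 0 0 -1;-1 -0.46 0 0 0 0 -1' >/dev/null
python3 - <<'E'
from h import *
s=viewer.capture("scene");p=viewer.capture("top"); o=bot.get_obs(); T=o["tool_pos"]
print(np.round(T,1), proj(s,T+[0,0,-81.3]), proj(p,T+[0,0,-81.3]))
im=np.hstack([s["frame"][80:250,120:270],p["frame"][140:310,290:440]])
cv2.imwrite("pics/s5.png",cv2.resize(im[:,:,::-1],None,fx=2.6,fy=2.6,interpolation=cv2.INTER_CUBIC))
E
python3 d.py 446.4 -164.6 101 95.7
```

```text
[ 449.8 -155.9  194.4] [[197.5 113. ]] [[362.5 264. ]]
t 7.45 pos [ 449.8 -155.9  194.4] [-1.80e+02 -1.00e-01  9.57e+01] F [-0.5 -0.5  0.4] w 15.9 30.0
shift [-0.084 -0.042  0.933] turn [-0.0001 -0.0003 -0.    ]
```

View pics/s5.png

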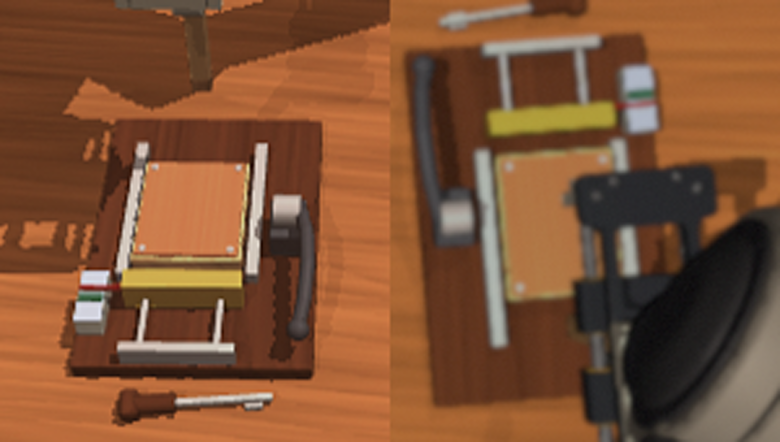

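```bash
python3 -m handwheel '-0.084 -0.042 0 0 0 0 -1;-0.084 -0.042 0.15 0 0 0 -1;-0.084 -0.042 0.3 0 0 0 -1;-0.084 -0.042 0.45 0 0 0 -1;-0.084 -0.042 0.6 0 0 0 -1;-0.084 -0.042 0.75 0 0 0 -1;-0.084 -0.042 0.88 0 0 0 -1;-0.084 -0.042 0.88 0 0 0 -1'
python3 -m handwheel '0 0 0.02 0 0 0 -1;0 0 0.02 0 0 0 -1;0 0 0.02 0 0 0 -1'
python3 d.py 446.4 -164.6 101 95.7
```

```text
time: 8.12
tool_pos: [445.3, -163.9, 104.5]
tcp_rot: [-3.138, -0.003, 1.672]
contact_force: [-0.6, -0.7, -0.3]
grip_width: 15.8
finger_force: 30.0
time: 8.37
tool_pos: [446.9, -165.4, 105.4]
tcp_rot: [3.14, 0.001, 1.671]
contact_force: [0.6, -0.6, -0.5]
grip_width: 16.1
finger_force: 30.0
t 8.37 pos [ 446.9 -165.4  105.4] [179.9   0.   95.7] F [ 0.6 -0.6 -0.5] w 16.1 30.0
shift [ 0.009 -0.005  0.044] turn [0.0004 0.0002 0.0002]
```

```bash
python3 -m handwheel '0 0.02 0.03 0 0 0 -1;0 0.04 0.03 0 0 0 -1;0 0.06 0.03 0 0 0 -1;0 0.08 0.03 0 0 0 -1;0 0.1 0.03 0 0 0 -1;0 0.12 0.03 0 0 0 -1;0 0.13 0.03 0 0 0 -1;0 0.13 0.03 0 0 0 -1'
python3 -m handwheel '0 0.02 0 0 0 0 -1;0 0.04 0 0 0 0 -1;0 0.06 0 0 0 0 -1;0 0.07 0 0 0 0 -1;0 0.07 0 0 0 0 -1'
python3 d.py 446.4 -164.6 103 95.7
```

```text
time: 9.03
tool_pos: [458.7, -164.1, 101.6]
tcp_rot: [-3.14, -0.001, 1.67]
contact_force: [-3.9, -1.9, 2.1]
grip_width: 15.6
finger_force: 30.0
time: 9.45
tool_pos: [466.8, -163.4, 101.6]
tcp_rot: [3.141, -0.0, 1.67]
contact_force: [-0.9, -0.3, 0.0]
grip_width: 15.7
finger_force: 30.0
t 9.45 pos [ 466.8 -163.4  101.6] [180.   -0.   95.7] F [-0.9 -0.3  0. ] w 15.7 30.0
shift [ 0.008 -0.204 -0.014] turn [ 0.0002 -0.      0.    ]
```

```bash
python3 -m handwheel '0 0.01 0 0 0 0 -1;0 0.02 0 0 0 0 -1;0 0.03 0 0 0 0 -1;0 0.04 0 0 0 0 -1;0 0.04 0 0 0 0 -1'
python3 -m handwheel '0 0.01 0 0 0 0 -1;0 0.02 0 0 0 0 -1;0 0.03 0 0 0 0 -1;0 0.03 0 0 0 0 -1;0 0.03 0 0 0 0 -1'
python3 - <<'E'
from h import *
s=viewer.capture("scene");p=viewer.capture("top"); o=bot.get_obs(); T=o["tool_pos"]
print(T.round(1))
im=np.hstack([cv2.resize(s["frame"][60:220,125:255],None,fx=3,fy=3,interpolation=2),cv2.resize(p["frame"][160:240,335:400],None,fx=6,fy=6,interpolation=2)])
cv2.imwrite("pics/s6.png",im[:,:,::-1])
E
```

```text
time: 9.87
tool_pos: [470.6, -163.0, 101.7]
tcp_rot: [3.141, -0.0, 1.67]
contact_force: [-1.4, 1.2, -0.2]
grip_width: 15.7
finger_force: 30.0
time: 10.28
tool_pos: [473.5, -162.7, 101.8]
tcp_rot: [3.141, 0.0, 1.67]
contact_force: [-0.1, 0.6, -1.6]
grip_width: 15.8
finger_force: 30.0
[ 473.5 -162.8  101.8]
```

View pics/s6.png

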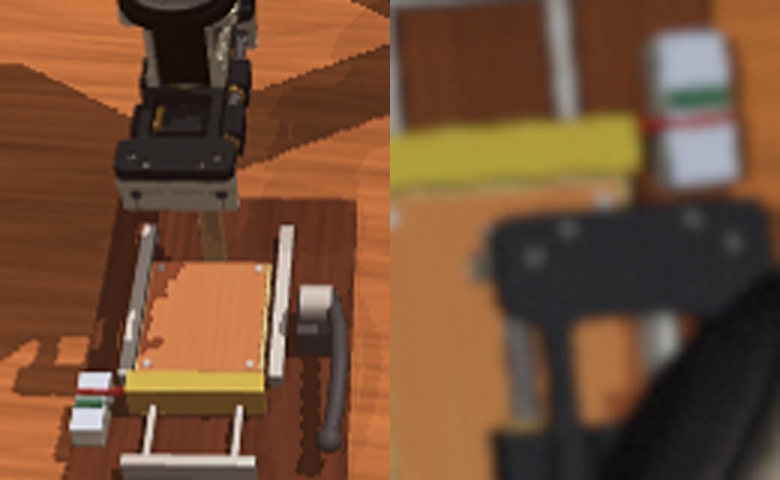

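The block has just reached the fence: pointer at (690,124) in the crop, green band centred at row 98, about 8.6 mm still to go.

```bash
python3 -m handwheel '0 0.01 0 0 0 0 -1;0 0.02 0 0 0 0 -1;0 0.03 0 0 0 0 -1;0 0.04 0 0 0 0 -1;0 0.05 0 0 0 0 -1;0 0.05 0 0 0 0 -1;0 0.05 0 0 0 0 -1'
cat > m.py <<'E'
from h import *
p=viewer.capture("top"); s=viewer.capture("scene"); o=bot.get_obs(); print(o["tool_pos"].round(1),o["contact_force"].round(1),o["moment"].round(2))
f=p["frame"].astype(int)[165:195,378:392]; R,G,B=f[...,0],f[...,1],f[...,2]
for n,w in(("red",np.clip(R-1.3*G-20,0,None)*(B>30)),("green",np.clip(G-R-10,0,None))):
    w=w[:,4:10] if 1 else w; print(n,round((w.sum(1)*np.arange(165,195)).sum()/max(w.sum(),1),2),w.sum(1).round().astype(int).tolist())
im=np.hstack([cv2.resize(s["frame"][60:220,125:255],None,fx=3,fy=3,interpolation=2),cv2.resize(p["frame"][160:240,335:400],None,fx=6,fy=6,interpolation=2)])
cv2.imwrite("pics/s7.png",im[:,:,::-1])
E
python3 m.py
```

```text
time: 10.97
tool_pos: [476.6, -162.1, 101.7]
tcp_rot: [-3.138, -0.001, 1.671]
contact_force: [-7.8, -0.5, 5.3]
grip_width: 16.0
finger_force: 30.0
[ 476.6 -162.1  101.7] [-8.5 -0.7  4.4] [-0.33  1.87 -0.01]
red 0.0 [0, 0, 0, 0, 0, 0, 0, 0, 0, 0, 0, 0, 0, 0, 0, 0, 0, 0, 0, 0, 0, 0, 0, 0, 0, 0, 0, 0, 0, 0]
green 175.28 [0, 0, 0, 0, 0, 0, 0, 0, 4, 38, 104, 122, 0, 0, 0, 0, 0, 0, 0, 0, 0, 0, 0, 0, 0, 0, 0, 0, 0, 0]
```

```bash
python3 - <<'E'
s=open("m.py").read()
i=s.index("f=p["); j=s.index("im=")
s=s[:i]+'''f=p["frame"].astype(int)
for c in (380,384,388): print(c,[(r,*f[r,c-1:c+2].mean(0).round().astype(int).tolist()) for r in range(171,186)])
print("fence top/bottom edge", [(r,*f[r,355:370].mean((0)).round().astype(int).tolist()) for r in range(174,196)])
'''+s[j:]
open("m.py","w").write(s)
E
python3 m.py
```

```text
[ 476.7 -162.2  101.7] [-8.3 -0.8  5.9] [-0.29  1.89  0.04]
380 [(171, 142, 144, 151), (172, 143, 145, 152), (173, 140, 143, 148), (174, 130, 133, 133), (175, 114, 117, 111), (176, 102, 105, 94), (177, 105, 96, 84), (178, 117, 81, 72), (179, 125, 70, 66), (180, 121, 84, 84), (181, 115, 103, 104), (182, 115, 111, 112), (183, 113, 111, 110), (184, 111, 109, 106), (185, 108, 105, 100)]
384 [(171, 174, 180, 194), (172, 171, 178, 192), (173, 159, 169, 179), (174, 130, 146, 148), (175, 87, 114, 102), (176, 62, 94, 71), (177, 79, 85, 62), (178, 113, 79, 68), (179, 141, 100, 102), (180, 158, 141, 148), (181, 168, 169, 179), (182, 172, 178, 190), (183, 172, 179, 192), (184, 172, 179, 192), (185, 172, 178, 192)]
388 [(171, 172, 179, 193), (172, 167, 175, 187), (173, 148, 160, 167), (174, 113, 134, 130), (175, 75, 107, 90), (176, 63, 91, 66), (177, 86, 80, 59), (178, 120, 82, 76), (179, 147, 119, 122), (180, 164, 158, 165), (181, 171, 176, 186), (182, 174, 180, 192), (183, 173, 180, 194), (184, 174, 180, 194), (185, 174, 180, 194)]
fence top/bottom edge [(174, 106, 76, 61), (175, 106, 75, 60), (176, 105, 75, 58), (177, 108, 80, 57), (178, 123, 100, 56), (179, 148, 128, 57), (180, 167, 148, 58), (181, 173, 154, 57), (182, 174, 155, 57), (183, 174, 155, 57), (184, 174, 156, 57), (185, 173, 155, 57), (186, 169, 151, 56), (187, 158, 140, 59), (188, 152, 131, 67), (189, 159, 127, 75), (190, 167, 121, 74), (191, 160, 108, 66), (192, 131, 88, 57), (193, 90, 65, 49), (194, 57, 49, 46), (195, 48, 46, 47)]
```

```bash
python3 -m handwheel '0 0.01 0 0 0 0 -1;0 0.02 0 0 0 0 -1;0 0.03 0 0 0 0 -1;0 0.04 0 0 0 0 -1;0 0.05 0 0 0 0 -1;0 0.05 0 0 0 0 -1;0 0.05 0 0 0 0 -1'
python3 m.py
```

```text
time: 11.75
tool_pos: [479.8, -161.6, 101.6]
tcp_rot: [-3.134, -0.002, 1.671]
contact_force: [-13.0, -2.0, 10.2]
grip_width: 16.2
finger_force: 30.1
[ 479.8 -161.6  101.6] [-13.2  -2.1   9.7] [-0.57  3.3   0.1 ]
380 [(171, 141, 144, 152), (172, 143, 145, 151), (173, 140, 143, 147), (174, 129, 133, 134), (175, 114, 117, 110), (176, 109, 101, 90), (177, 118, 81, 71), (178, 127, 69, 65), (179, 122, 82, 83), (180, 114, 101, 103), (181, 114, 111, 112), (182, 115, 114, 114), (183, 113, 112, 111), (184, 112, 109, 106), (185, 110, 105, 100)]
384 [(171, 174, 181, 195), (172, 171, 178, 191), (173, 159, 169, 179), (174, 130, 146, 147), (175, 90, 112, 101), (176, 84, 87, 67), (177, 114, 77, 66), (178, 142, 100, 101), (179, 159, 141, 148), (180, 169, 169, 180), (181, 173, 178, 191), (182, 173, 180, 193), (183, 173, 179, 193), (184, 173, 180, 194), (185, 172, 179, 193)]
388 [(171, 172, 179, 192), (172, 167, 175, 187), (173, 149, 161, 167), (174, 112, 132, 128), (175, 81, 103, 88), (176, 88, 80, 62), (177, 119, 80, 75), (178, 146, 118, 121), (179, 163, 158, 165), (180, 171, 176, 186), (181, 174, 180, 193), (182, 174, 181, 194), (183, 174, 180, 194), (184, 173, 180, 194), (185, 173, 179, 194)]
fence top/bottom edge [(174, 106, 76, 61), (175, 106, 76, 60), (176, 110, 81, 59), (177, 124, 100, 57), (178, 148, 128, 57), (179, 167, 148, 57), (180, 173, 154, 57), (181, 174, 155, 57), (182, 174, 156, 57), (183, 174, 156, 57), (184, 173, 155, 57), (185, 169, 151, 57), (186, 158, 140, 59), (187, 153, 131, 69), (188, 156, 126, 76), (189, 150, 112, 69), (190, 119, 85, 55), (191, 78, 59, 47), (192, 52, 47, 46), (193, 47, 46, 47), (194, 44, 44, 46), (195, 42, 43, 45)]
```

View pics/s7.png

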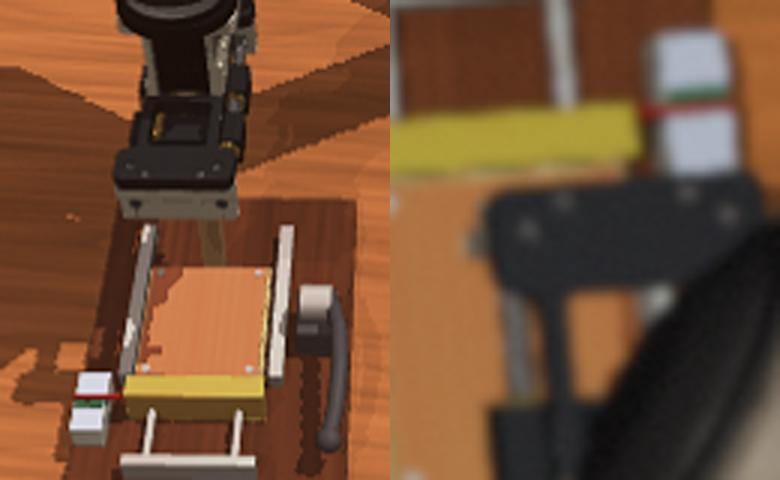

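```bash
python3 -m handwheel '0 0 0 -0.002 0 0 -1;0 0 0 -0.004 0 0 -1;0 0 0 -0.006 0 0 -1;0 0 0 -0.006 0 0 -1;0 0 0 -0.006 0 0 -1;0 0 0 -0.006 0 0 -1;0 0 0 -0.006 0 0 -1'
python3 m.py | grep -v 380
python3 -m handwheel '0 0 0 0 0 0 -1;0 0 0 0 0 0 -1;0 0 0 0 0 0 -1;0 0 0 0 0 0 -1;0 0 0 0 0 0 -1;0 0 0 0 0 0 -1;0 0 0 0 0 0 -1;0 0 0 0 0 0 -1'
python3 m.py | grep -v 38
python3 - <<'E'
from h import *
# stick edges in scene: rows between gripper and block
s=viewer.capture("scene"); f=s["frame"].astype(int)
for r in range(131,151,3): print(r,f[r,186:206].sum(1).tolist())
E
```

```text
time: 12.43
tool_pos: [479.6, -161.5, 101.4]
tcp_rot: [3.131, -0.002, 1.671]
contact_force: [-14.2, -2.7, 8.4]
grip_width: 16.1
finger_force: 30.2
[ 479.6 -161.6  101.5] [-14.   -1.6   9.9] [-0.54  3.45  0.08]
384 [(171, 173, 180, 194), (172, 171, 178, 192), (173, 159, 168, 178), (174, 131, 145, 148), (175, 94, 110, 100), (176, 92, 82, 65), (177, 121, 83, 80), (178, 147, 125, 132), (179, 166, 163, 174), (180, 173, 178, 191), (181, 174, 180, 194), (182, 173, 180, 194), (183, 173, 180, 193), (184, 173, 180, 193), (185, 172, 178, 192)]
388 [(171, 172, 178, 192), (172, 167, 175, 187), (173, 149, 161, 168), (174, 114, 133, 129), (175, 88, 102, 86), (176, 105, 80, 63), (177, 132, 88, 84), (178, 152, 130, 133), (179, 166, 166, 173), (180, 173, 178, 189), (181, 174, 180, 192), (182, 174, 181, 194), (183, 173, 180, 194), (184, 174, 180, 194), (185, 173, 180, 194)]
fence top/bottom edge [(174, 106, 76, 61), (175, 107, 77, 60), (176, 114, 87, 59), (177, 134, 112, 59), (178, 157, 137, 58), (179, 170, 151, 57), (180, 174, 154, 57), (181, 174, 155, 57), (182, 174, 156, 57), (183, 174, 156, 57), (1
[... 957 characters left out ...]
 236, 237, 236, 239, 237, 245, 248, 201, 241, 234, 250, 242, 199, 202]
134 [191, 181, 167, 173, 183, 216, 202, 193, 176, 179, 180, 183, 217, 202, 196, 193, 192, 193, 203, 206]
137 [189, 176, 168, 187, 182, 211, 208, 189, 176, 178, 179, 178, 224, 210, 188, 191, 194, 196, 203, 204]
140 [183, 171, 177, 190, 183, 180, 209, 204, 205, 174, 180, 179, 200, 218, 187, 191, 192, 190, 186, 189]
143 [180, 169, 183, 189, 180, 178, 250, 205, 201, 200, 207, 192, 198, 226, 200, 186, 189, 189, 190, 190]
146 [172, 173, 196, 188, 181, 182, 189, 209, 203, 203, 202, 205, 204, 225, 207, 183, 191, 187, 184, 182]
149 [349, 349, 350, 348, 345, 347, 333, 356, 359, 353, 355, 356, 357, 356, 367, 356, 356, 354, 305, 302]
```

The reading held steady for 0.8 s: fence about 7 mm back, pointer inside the green band, grip at 30 N. Handing in.

```bash
python3 -c "
from plant import bot
print(bot.close_job())"
```

```text
the job is handed in; nothing more can be done
None
```

I handed the job in at about 13 s with the stick still gripped and its foot holding the block against the fence, which I estimate is about 7 mm back with the red pointer in the green band. The hand-in returned no verdict.

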